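Tighten the coupling nut on the analyser's reagent manifold

ROBOT

A 7-joint arm with a two-finger parallel gripper is mounted at the origin on the work surface. World frame = base frame: x ahead of the robot, y to its left, z up, the work surface at z = 0. Lengths are in m, angles in degrees, forces in N, time in s.
With the tool pointing down it reaches from about 0.425 to 0.95 m from the base axis. Payload 4.7 kg.
Tool frame: the origin (TCP) lies midway between the tips of the shut fingers; the grasp point (between the pads) lies 19 mm behind it (arm.pinch_z is the distance from the TCP to the grasp point, in m); z points along the fingers, y is the line along which they close (so a half turn about z gives the same grasp; the last joint's range is limited). The gripper opens to 87 mm and grips with 3 to 60 N. Pads are 19 mm wide; open, the fingers measure 117 mm over their backs; the gripper's body (75 mm by 190 mm) begins 51 mm behind the grasp point.
Start: joints at [69.162, 26.849, -2.785, 87.806, 1.381, 65.374, -4.715], TCP at [0.222, -0.638, 0.223] pointing down, gripper open.
Joint ranges: [-148.3, 148.3], [-19.14, 114.17], [-79.39, 73.82], [5.75, 140.21], [-59.74, 239.74], [12.07, 113.84], [-152.46, 152.46]. Speed limits (degrees/s): [147.25, 147.25, 180, 180, 180, 180, 180].

INTERFACE

Orientations are given as [roll, pitch, yaw] about the fixed x, y, z axes, in that order (R = Rz(yaw) Ry(pitch) Rx(roll)).
In Python, from station import arm gives the robot as it stands.
- The arm moves only by the tool servo_tool, never from a script. Its arguments are lists of equal length, an entry for each row: "linear": the shift along the tool's x, y, z each as a share of 50 mm, from -1 to 1, a list of three; "twist": the turn, a rotation vector about the tool's x, y, z each as a share of pi/2 rad, from -1 to 1, a list of three. A call has 1 to 5 rows; each row shifts and turns the commanded pose from where the row before left it, along the tool's axes as they then stand; what a row does not reach is not made up. A row lasts 1/8 s, in which the tool goes at most 62.5 mm and 10.7 degrees, less where a joint would pass 70% of its speed; a pose out of reach is approached as far as the arm can. A call with a number of a shift or a turn outside -1 to 1 is refused whole. A call with a gripper value outside its range is refused whole. "claw" is the opening, from -1 (shut) to 1 (fully open), set as the call begins (left out, the last holds). The fingers move at their own pace and stop on an object; "grip_force" is the grip in N (left out, the last holds). Time passes only in rows, so rows that do not move let the fingers close. It gives the time, the measured TCP pose, the force, the opening and the grip force at its end, in the units of the state.
- arm.get_state(): the state, without advancing time (a new reading comes with each control period).
- arm.get_image(name): name is "side" or "top" or "wrist"; returns a dict with "color" (384x512x3 uint8, blue, green, red), "z_map" (384x512 float32, m along the optical axis (not along the pixel's ray), 0 where there is no reading), "mtx" (3x3 intrinsics, pixels), "camera_from_world" (4x4, takes a point from world to camera coordinates). Camera axes: x right, y up, looking along -z (the intrinsics and any distortion apply to the point x, -y, -z); pixel columns grow to the right and rows downward; lengths in m; the calibration is good to about 2 mm. A picture is of the moment at which its call begins.
- arm.finish_job(): hands the job in; it is judged then, once.
The state is a dict: "time_s": time; "joints": joint angles; "dq": joint speeds; "tau": joint torques, N m; "ee_pos": TCP position; "tool_rot": TCP orientation; "force": force on the tool from outside, world axes, zero at the start; "wrist_torque": the same for the moment, N m; "grip_width": opening from 0.0 (shut) to 1.0 (fully open); "finger_force": force on a finger pad.
Only numpy, scipy, OpenCV 4.12 (cv2) and the standard library are available. Lean on these libraries where they do the work, as an engineer would, in place of code of your own. Each camera call takes 0.05 s, during which the arm holds its last target. There are 200 camera calls.

TASK

Run the loose hex coupling nut on the reagent manifold down by hand: with the fingers, turn it clockwise (seen from above) until it goes stiff, with the wrench still off it. Then fit the open-ended wrench flat and fully down over the nut and swing its handle clockwise until the pointer on the collar under the nut comes right up to the black mark, using only the wrench for this last, stiff part. Let go and leave the wrench lying on the nut, and leave the vial and the amber jar standing where they are.

Things in the scene. Friction and masses are not known exactly. Their poses are not given: they have to be found in the camera images.
- plate: Reagent manifold: fixed grey painted metal plate 200 x 280 x 30 mm (x, y, z) flat on the bench, origin under its centre, z up. The hex nut stands upright at its centre. Along its +y edge (y = 105 mm) stand two capped round ports (30 mm wide, 26 mm tall, at x = 70 and 20), a loose rubber ring (32 mm wide, x = -30) and the vial (x = -65).
- nut: White plastic hex nut, 50 mm across flats, 30 mm tall, captive on a vertical axis; under it a steel collar (72 mm disc, 3 mm thick) lies on the plate. A pipe stub 32 mm wide sticks up 16 mm out of its top. Origin on the axis at its foot, 33 mm above the bench; its x axis is perpendicular to one pair of flats (the other pairs at +-60 degrees).
- nut_foot (a point): Point on the nut's axis at its foot, 33 mm above the bench; same axes as the nut.
- nut_top (a point): Point on the nut's axis at its top face, 63 mm above the bench; same axes as the nut.
- thread (a joint): How far the nut has been run down by hand (rad, grows clockwise seen from above): starts between 0 and 0.4, turns easily (0.1 N m), stops at 1.2 where it takes the collar along and goes stiff.
- collar (a joint): How far the collar and pointer have been tightened (rad, grows clockwise seen from above): starts between 0 and 0.12, stiff (0.7 N m), stop at 0.6 where the pointer is at the mark.
- pointer_tip (a point): Tip of the thin steel pointer on the collar, 62 mm from the nut's axis, 33 mm above the bench; it turns with the collar.
- mark (a point): Inner end of the black radial line painted on the plate, 65 mm from the nut's axis, 30 mm above the bench: the pointer is in line with it when the coupling is tight.
- wrench: Open-ended steel wrench, 200 mm long, 14 mm thick, 0.35 kg. Origin mid-jaw (where the nut's axis goes) on its underside; x out of the mouth, z up. Jaw gap 53 mm along y, from its back at x = -31 to 22 mm, then flared tips to 36; head 90 mm wide. Handle along -x, 24 mm wide, x = -49 to -165; balance near x = -45. Seated on the collar: underside 33 mm above the bench, prongs along flats.
- vial: Small glass vial, 32 mm wide, 50 mm tall, standing on the plate; origin under its centre. Leave alone.
- jar: Amber glass jar, 52 mm wide, 70 mm tall; origin under its centre. Leave alone.
Not all that is in view belongs to the job. Of the things like the wrench, leave any that is pink; of the rest the smaller one is meant.

How it is judged (in metres and radians):
On the way, in this order (a step that is already met when the one before it is completed fails the run):
1. the nut is run down to its hand-tight stop by hand, with the wrench still away from it (value of joint thread above 1.13 rad and horizontal distance between wrench and nut_foot above 0.1 m and value of joint collar below 0.35 rad), for 0.1 s.
2. the wrench lies flat and fully down over the nut, before the pointer has gone far (horizontal distance between wrench and nut_foot below 0.01 m and z of wrench in the frame of nut_foot between -0.006 and 0.012 m and angle between wrench's own z axis and vertical below 0.12 rad and value of joint collar below 0.4 rad), for 0.2 s.
At the end, for the whole second after the job is handed in: The collar is within 0.06 rad of its stop (pointer at the mark), the nut still within 0.12 rad of its hand-tight stop, and the released wrench lies at rest, level within 0.12 rad, down over the nut (underside from 6 mm below to 12 mm above the nut's foot, jaw within 14 mm of the nut's axis) (value of joint collar above 0.54 rad and value of joint thread above 1.08 rad and horizontal distance between wrench and nut_foot below 0.014 m and z of wrench in the frame of nut_foot between -0.006 and 0.012 m and angle between wrench's own z axis and vertical below 0.12 rad and linear speed of wrench below 0.02 m/s and velocity of joint collar below 0.05 rad/s); the robot touches nothing.
It fails at once if the fingers turn the nut itself in its stiff range (collar beyond 0.35 rad, over 2 N) (contact force between the fingers and nut above 2 N and value of joint collar above 0.35 rad).
It fails at once if the vial is moved over 30 mm or tipped over (distance of vial from where it was at the start of the episode above 0.03 m or angle between vial's own z axis and vertical above 0.4 rad).
It fails at once if the jar is moved over 30 mm or tipped over (distance of jar from where it was at the start of the episode above 0.03 m or angle between jar's own z axis and vertical above 0.4 rad).
It also fails if it takes over 67 s, if anything falls off the work surface, if the arm or the gripper's body presses on something with over 40 N, if the wrist force passes 120 N, or if a joint passes its speed limit or range.

## Working session

There is one attempt and no reset: what is moved stays moved. The work goes in short steps, Python scripts to look and compute and a tool call to move; the robot and the scene stay as the last step left them, time stands still between calls to the robot, and variables do not carry over. Pictures are saved under pics/ and viewed, at most 13 in all, crops included, and the job is handed in when it is done.

Besides the shell and the picture viewer there is one more tool, called after "Request:" as a command line: name --argument value ..., lists and objects as JSON in quotes. servo_tool: Moves the arm, as the interface text tells. Its arguments: {"type":"object","properties":{"linear":{"type":"array","items":{"type":"array","items":{"type":"number"}}},"twist":{"type":"array","items":{"type":"array","items":{"type":"number"}}},"claw":{"type":"number"},"grip_force":{"type":"number"}},"required":["linear","twist"]}

```bash
ls; mkdir -p pics
python3 - <<'E'
from station import arm
import cv2,numpy as np
a=arm.get_image("top");b=arm.get_image("side")
np.savez("im0.npz",**{k+n:np.array(v) for n,d in(("t",a),("s",b)) for k,v in d.items() })
cv2.imwrite("pics/top0.png",a["color"]);cv2.imwrite("pics/side0.png",b["color"])
s=arm.get_state();print(s)
for d in(a,b):print(d["mtx"],d["camera_from_world"])
E
```

```text
pics
{'time_s': 0.1, 'joints': array([69.15989305, 26.89337015, -2.78513856, 87.86649018,  1.38316315,
       65.37320269, -4.71449317]), 'dq': array([ 0.06249621, -0.04638444,  0.00411173, -0.10899177, -0.04268171,
        0.08437882, -0.11151459]), 'tau': array([ 4.35756592e-04, -5.09170961e+01, -8.10445868e-02, -2.36828059e+01,
       -6.14352291e-02,  3.44955514e-02,  6.14338865e-05]), 'ee_pos': array([ 0.22164815, -0.63701473,  0.22159922]), 'tool_rot': array([-1.79900705e+02,  5.09645576e-03,  1.91885924e+01]), 'force': array([-0.52623297, -0.62566832, -1.04213569]), 'wrist_torque': array([ 0.04056641, -0.02158038,  0.0503717 ]), 'finger_force': 0.0, 'grip_width': 0.999108918883506}
[[464.43914099   0.         266.43964812]
 [  0.         464.43914099 200.99720544]
 [  0.           0.           1.        ]] [[ 2.49118887e-03 -9.99996809e-01 -4.19450341e-04 -2.12743476e-01]
 [ 9.86196886e-01  2.38736627e-03  1.65559665e-01 -5.03809765e-01]
 [-1.65558135e-01 -8.26101014e-04  9.86199686e-01 -1.67434711e+00]
 [ 0.00000000e+00  0.00000000e+00  0.00000000e+00  1.00000000e+00]]
[[364.13736146   0.         257.6607326 ]
 [  0.         364.13736146 193.4715212 ]
 [  0.           0.           1.        ]] [[-0.97387639 -0.22706487 -0.00251392  0.45023157]
 [ 0.12789954 -0.55763881  0.82017112 -0.24817338]
 [-0.18763391  0.79842376  0.57211276 -0.94269267]
 [ 0.          0.          0.          1.        ]]
```

View pics/top0.png

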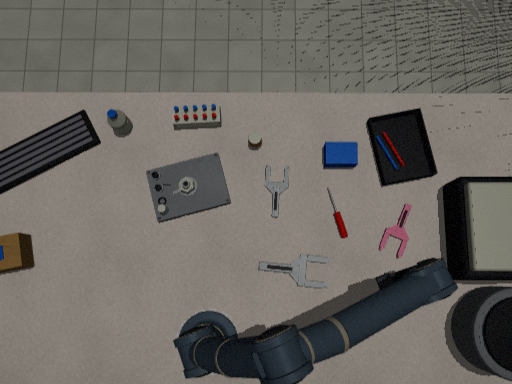

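View pics/side0.png

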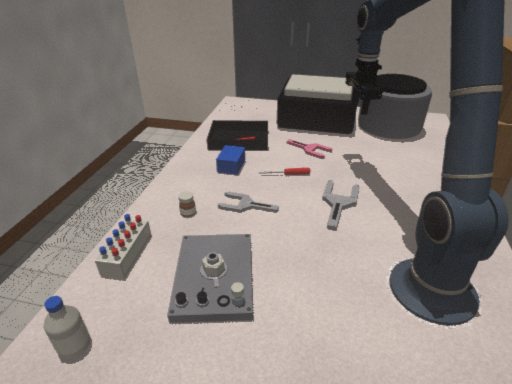

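The candidates are: a grey wrench at top (276,190), a larger grey wrench at (293,270), and a pink one at (397,230). I choose the smaller grey one at (276,190). The plate with the nut is at (187,187), the jar at (255,142), and the vial at (162,208).

```bash
cat > h.py <<'E'
import numpy as np,cv2
from station import arm
def w2p(d,P):
    P=np.atleast_2d(P);T=d["camera_from_world"];c=P@T[:3,:3].T+T[:3,3]
    K=d["mtx"];return np.c_[K[0,0]*c[:,0]/-c[:,2]+K[0,2],K[1,1]*-c[:,1]/-c[:,2]+K[1,2]]
def cloud(d):
    z=d["z_map"];v,u=np.indices(z.shape);K=d["mtx"]
    c=np.dstack([(u-K[0,2])/K[0,0]*z,-(v-K[1,2])/K[1,1]*z,-z]);T=d["camera_from_world"]
    return (c-T[:3,3])@T[:3,:3]
def p2w(d,uv,zw):
    K=d["mtx"];T=d["camera_from_world"];uv=np.atleast_2d(uv)
    r=np.c_[(uv[:,0]-K[0,2])/K[0,0],-(uv[:,1]-K[1,2])/K[1,1],-np.ones(len(uv))]@T[:3,:3]
    o=-T[:3,:3].T@T[:3,3];return o+r*((zw-o[2])/r[:,2])[:,None]
def ld(n):
    f=np.load("im0.npz");return {k:f[k+n] for k in("color","z_map","mtx","camera_from_world")}
E
python3 - <<'E'
from h import *
d=ld("t")
for n,uv,z in(("nut",(187,187),.07),("wr",(276,190),.01),("wr_end",(275,216),.014),("jar",(255,140),.07),("vial",(162,208),.08),("big",(293,270),.01)):print(n,p2w(d,uv,z)[0].round(3))
P=cloud(d);m=np.zeros(d["z_map"].shape,bool);m[140:230,140:240]=1;m&=(P[...,2]>.015)&(P[...,2]<.045)&(d["z_map"]>0)
r=cv2.minAreaRect(P[m][:,:2].astype(np.float32));print("plate",r)
m[:]=0;m[160:222,258:296]=1;m&=(P[...,2]>.007);q=P[m];print("wrench z",np.percentile(q[:,2],[5,50,95]),cv2.minAreaRect(q[:,:2].astype(np.float32)))
c=cv2.resize(d["color"][120:290,140:340],None,fx=4,fy=3.5,interpolation=cv2.INTER_CUBIC)
cv2.imwrite("pics/crop0.png",cv2.resize(d["color"][130:280,140:340],None,fx=4,fy=4,interpolation=cv2.INTER_CUBIC))
E
```

```text
nut [0.551 0.079 0.07 ]
wr [ 0.552 -0.248  0.01 ]
wr_end [ 0.452 -0.244  0.014]
jar [ 0.729 -0.168  0.07 ]
vial [0.471 0.165 0.08 ]
big [ 0.253 -0.31   0.01 ]
plate ((0.5644515156745911, 0.08488301932811737), (0.20197409391403198, 0.2819756269454956), 15.345799446105957)
wrench z [0.0075833  0.01287887 0.0205865 ] ((0.44258272647857666, -0.2504718601703644), (0.4443906843662262, 0.14088046550750732), 0.30576637387275696)
```

View pics/crop0.png

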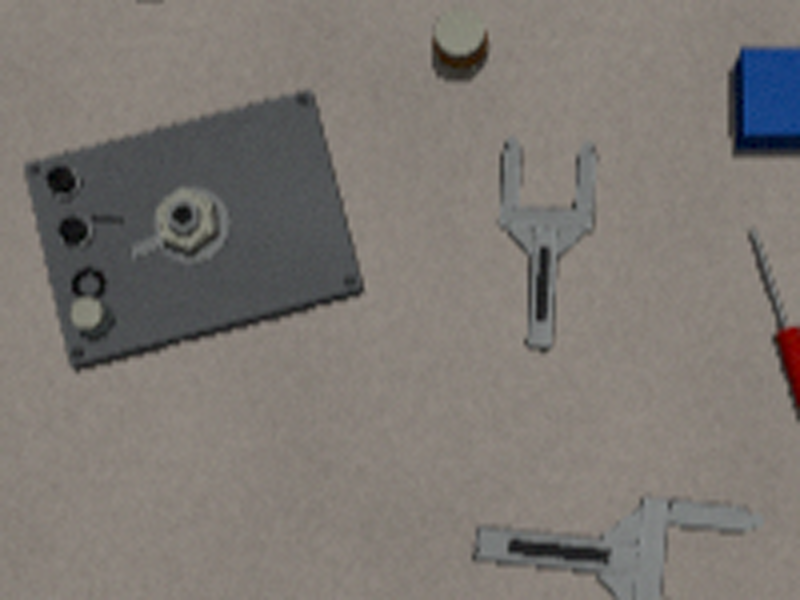

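Crop: the chosen wrench has its mouth up, with tips at (512,140) and (588,145) and handle end at (540,347). It measures about 200 mm, so it's the right one. The pointer tip is at (136,255), the mark runs from (122,220) to (93,218), and the vial is at (87,312). Next I plan the move over the nut.

```bash
cat >> h.py <<'E'
from scipy.spatial.transform import Rotation as Ro
import json
def down(yaw,tilt=None): return Ro.from_euler('xyz',[180,0,yaw],degrees=True)
def plan(wps,vmax=50.,wmax=10.,start=None):
    """wps: list of (xyz,yaw[,rows]); prints rows in tool axes as they then stand"""
    s=arm.get_state()
    p,R=start or (np.array(s["ee_pos"]),Ro.from_euler('xyz',s["tool_rot"],degrees=True))
    out=[]
    for w in wps:
        g=np.array(w[0],float);G=down(w[1])
        rv=(R.inv()*G).as_rotvec();d=g-p
        n=int(max(1,np.ceil(np.linalg.norm(d)/vmax*1e3-.02),np.ceil(np.degrees(np.linalg.norm(rv))/wmax-.02),w[2] if len(w)>2 else 1))
        for i in range(n):
            k=n-i
            l=np.round(R.inv().apply((g-p)/k)/.05,2);t=np.round((R.inv()*G).as_rotvec()/k/(np.pi/2),3)
            p=p+R.apply(l*.05);R=R*Ro.from_rotvec(t*np.pi/2);out.append((l+0.,t+0.))
    for i in range(0,len(out),5):
        print("L",json.dumps([o[0].tolist() for o in out[i:i+5]]),"T",json.dumps([o[1].tolist() for o in out[i:i+5]]))
    print(len(out),"end",p.round(4),R.as_euler('xyz',degrees=True).round(1))
def st():
    s=arm.get_state();print(s["time_s"],s["ee_pos"].round(4),s["tool_rot"].round(2),"F",s["force"].round(1),"M",s["wrist_torque"].round(2),"j",s["joints"].round(1),"g",round(s["grip_width"],3),round(s["finger_force"],1));return s
E
python3 - <<'E'
from h import *
plan([([.555,.08,.26],98)])
E
```

```text
L [[0.69, -0.71, -0.05], [0.75, -0.65, -0.05], [0.8, -0.58, -0.05], [0.85, -0.51, -0.05], [0.89, -0.43, -0.05]] T [[0.0, 0.0, -0.055], [0.0, 0.0, -0.055], [0.0, 0.0, -0.055], [0.0, 0.0, -0.055], [0.0, 0.0, -0.055]]
L [[0.92, -0.36, -0.05], [0.95, -0.28, -0.04], [0.97, -0.19, -0.05], [0.98, -0.11, -0.04], [0.99, -0.02, -0.05]] T [[0.0, 0.0, -0.055], [0.0, 0.0, -0.055], [0.0, 0.0, -0.055], [0.0, 0.0, -0.054], [0.0, 0.0, -0.055]]
L [[0.99, 0.06, -0.04], [0.98, 0.14, -0.05], [0.96, 0.23, -0.04], [0.94, 0.31, -0.05], [0.9, 0.38, -0.04]] T [[0.0, 0.0, -0.054], [0.0, 0.0, -0.055], [0.0, 0.0, -0.054], [0.0, 0.0, -0.055], [0.0, -0.001, -0.054]]
L [[0.87, 0.46, -0.05]] T [[0.0, 0.0, -0.055]]
16 end [0.5548 0.08   0.26  ] [-180.   -0.   98.]
```

Request:
servo_tool --linear '[[0.69,-0.71,-0.05],[0.75,-0.65,-0.05],[0.8,-0.58,-0.05],[0.85,-0.51,-0.05],[0.89,-0.43,-0.05]]' --twist '[[0,0,-0.055],[0,0,-0.055],[0,0,-0.055],[0,0,-0.055],[0,0,-0.055]]'

```text
time_s: 0.72
ee_pos: [0.3269, -0.4115, 0.2348]
tool_rot: [-180.0, -0.0, 44.1]
force: [1.5, -0.9, 0.1]
grip_width: 1.005
finger_force: 0.0
```

Request:
servo_tool --linear '[[0.92,-0.36,-0.05],[0.95,-0.28,-0.04],[0.97,-0.19,-0.05],[0.98,-0.11,-0.04],[0.99,-0.02,-0.05]]' --twist '[[0,0,-0.055],[0,0,-0.055],[0,0,-0.055],[0,0,-0.055],[0,0,-0.055]]'

```text
time_s: 1.35
ee_pos: [0.4307, -0.1875, 0.2465]
tool_rot: [-180.0, 0.0, 68.8]
force: [1.0, -0.5, 0.3]
grip_width: 1.005
finger_force: 0.0
```

Request:
servo_tool --linear '[[0.99,0.06,-0.04],[0.98,0.14,-0.05],[0.96,0.23,-0.04],[0.94,0.31,-0.05],[0.9,0.38,-0.04]]' --twist '[[0,0,-0.055],[0,0,-0.055],[0,0,-0.055],[0,0,-0.055],[0,0,-0.055]]'

```text
time_s: 1.98
ee_pos: [0.5338, 0.0365, 0.2574]
tool_rot: [-180.0, 0.0, 93.6]
force: [0.7, 0.2, 0.4]
grip_width: 0.997
finger_force: 0.0
```

Request:
servo_tool --linear '[[0.87,0.46,-0.05],[0,0,0]]' --twist '[[0,0,-0.055],[0,0,0]]'

```text
time_s: 2.22
ee_pos: [0.5541, 0.0847, 0.2599]
tool_rot: [180.0, -0.2, 98.8]
force: [1.0, -0.7, -0.4]
grip_width: 0.999
finger_force: 0.0
```

Run:
```python
from h import *
st();d=arm.get_image("wrist");np.savez("w1.npz",**d)
cv2.imwrite("pics/w1.png",d["color"]);T=d["camera_from_world"];print(-T[:3,:3].T@T[:3,3],T[:3,:3].round(3).tolist(),d["mtx"][0])
print(w2p(d,[.5645,.085,.063]))
```

```text
2.225 [0.5541 0.0847 0.2599] [ 1.7997e+02 -1.7000e-01  9.8790e+01] F [ 1.  -0.7 -0.4] M [-0.03 -0.09  0.04] j [ 18.6  18.7 -39.7  99.3  12.7  66.6 -15.9] g 0.999 0.0
[0.54365032 0.15386577 0.42385853] [[0.988, 0.152, -0.0], [-0.147, 0.955, -0.259], [-0.039, 0.256, 0.966]] [272.87843186   0.         255.34083817]
[[262.99430232 173.55389226]]
```

View pics/w1.png

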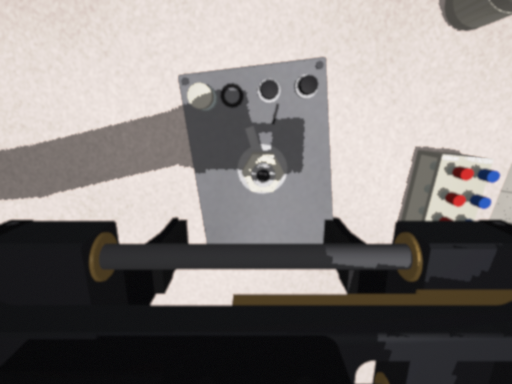

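Wrist view: the nut is at (263,170), with the pointer up-left at about (252,135) and the mark at about (275,113). The vial is at (200,96). I'll go lower for a better measurement.

Request:
servo_tool --linear '[[0,0,0.8],[0,0,0.8],[0,0,0.8],[0,0,0],[0,0,0]]' --twist '[[0,0,0],[0,0,0],[0,0,0],[0,0,0],[0,0,0]]'

```text
time_s: 2.9
ee_pos: [0.5546, 0.0794, 0.1414]
tool_rot: [179.9, 0.0, 98.3]
force: [0.1, 0.0, 0.4]
grip_width: 1.001
finger_force: 0.0
```

Run:
```python
from h import *
st();d=arm.get_image("wrist");np.savez("w2.npz",**d)
P=cloud(d);c=np.array([.5645,.085])
r=np.hypot(P[...,0]-c[0],P[...,1]-c[1]);ok=(d["z_map"]>0)
top=ok&(P[...,2]>.057)&(P[...,2]<.069)&(r<.045)
stub=ok&(P[...,2]>.074)&(P[...,2]<.085)&(r<.045)
for n,m in(("top",top),("stub",stub)):
    q=P[m][:,:2].astype(np.float32)
    print(n,m.sum(),cv2.minEnclosingCircle(q),np.median(P[m][:,2]))
# hex fit: width function of top points vs angle
q=P[top][:,:2]
for a in range(0,60,5):
    w=[np.ptp(q@[np.cos(np.radians(a+k)),np.sin(np.radians(a+k))])*1e3 for k in(0,60,120)];print(a,np.round(w,1))
im=d["color"].copy();uv=w2p(d,[*c,.05])[0].astype(int);print(uv)
cr=im[max(0,uv[1]-100):uv[1]+60,uv[0]-100:uv[0]+100]
cr=cv2.convertScaleAbs(cr,alpha=1.3)
cv2.imwrite("pics/w2.png",cv2.resize(cr,None,fx=3.7,fy=3.7,interpolation=cv2.INTER_CUBIC))
```

```text
2.9 [0.5546 0.0794 0.1414] [1.799e+02 2.000e-02 9.830e+01] F [0.1 0.  0.4] M [ 0.03 -0.1   0.02] j [ 15.9  25.6 -36.8 107.   18.8  53.4 -21.3] g 1.001 0.0
top 1569 ((0.5637058615684509, 0.08632779121398926), 0.02887924760580063) 0.06556753019828594
stub 1002 ((0.5637869834899902, 0.08663672208786011), 0.01587660238146782) 0.0804714770156773
0 [56.2 57.  57.1]
5 [56.6 57.4 57.5]
10 [56.7 57.4 57.5]
15 [56.3 56.9 57. ]
20 [55.6 56.  56.2]
25 [54.4 54.7 54.8]
30 [52.9 53.1 53.2]
35 [50.9 51.1 51.1]
40 [51.  51.3 50.9]
45 [53.1 53.2 52.6]
50 [54.8 54.9 54.1]
55 [56.1 56.2 55.4]
[265 188]
```

View pics/w2.png

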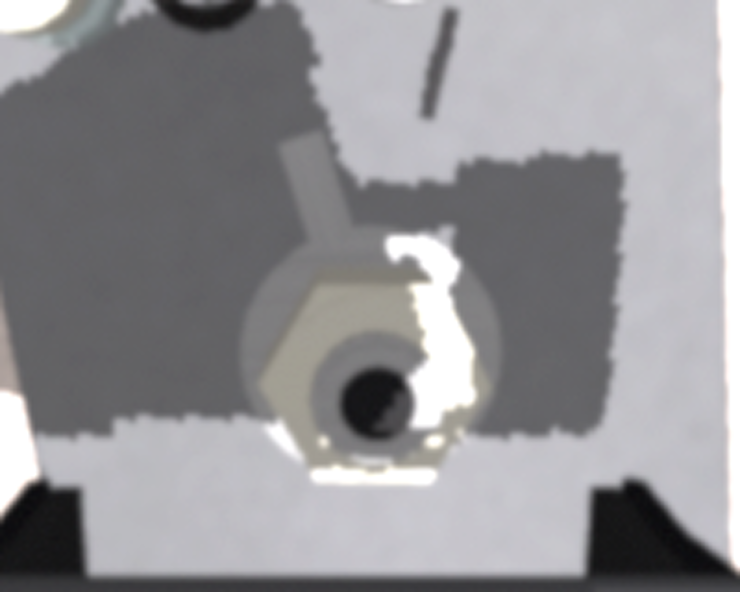

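Nut centre is about (0.564, 0.086), with flat normals at 37.5° + 60k. In the crop the pointer tip is at (300,138), the inner end of the mark at (428,118) and the collar centre at about (372,340).

Run:
```python
from h import *
d=dict(np.load("w2.npz"));o=np.array([165,88])
for n,uv,z in(("ptr",(300,135),.033),("mark",(428,118),.030),("mark_out",(452,10),.03)):
    w=p2w(d,o+np.array(uv)/3.7,z)[0];v=w[:2]-[.5637,.0864];print(n,w.round(4),np.hypot(*v).round(4),np.degrees(np.arctan2(v[1],v[0])).round(1))
plan([([.564,.086,.12],127.5),([.564,.086,.041],127.5,3)])
```

```text
ptr [0.5368 0.1417 0.033 ] 0.0615 115.9
mark [0.5695 0.1507 0.03  ] 0.0646 84.8
mark_out [0.5711 0.178  0.03  ] 0.0919 85.4
L [[0.03, 0.06, 0.15], [0.02, 0.07, 0.14], [0.01, 0.08, 0.15], [0.0, 0.0, 0.53], [0.0, 0.0, 0.52]] T [[0.001, 0.0, -0.108], [0.0, 0.0, -0.108], [0.001, 0.001, -0.108], [0.0, 0.0, 0.0], [0.0, 0.0, 0.0]]
L [[0.0, 0.0, 0.53]] T [[0.0, 0.0, 0.0]]
6 end [0.5641 0.086  0.0409] [-180.    -0.   127.5]
```

Request:
servo_tool --linear '[[0.03,0.06,0.15],[0.02,0.07,0.14],[0.01,0.08,0.15],[0,0,0],[0,0,0]]' --twist '[[0,0,-0.108],[0,0,-0.108],[0,0,-0.108],[0,0,0],[0,0,0]]' --claw 1 --grip_force 20

```text
time_s: 3.58
ee_pos: [0.5636, 0.0862, 0.1193]
tool_rot: [179.9, 0.1, 127.4]
force: [1.2, 0.2, 0.0]
grip_width: 1.002
finger_force: 0.0
```

Run:
```python
from h import *
st()
plan([([.564,.086,.041],127.5,3)])
```

```text
3.575 [0.5636 0.0862 0.1193] [1.7991e+02 8.0000e-02 1.2738e+02] F [1.2 0.2 0. ] M [ 0.07 -0.07 -0.04] j [ 19.   29.8 -42.5 106.6  24.9  53.1   2.3] g 1.002 0.0
L [[0.0, 0.0, 0.52], [0.0, 0.0, 0.52], [-0.01, 0.0, 0.53]] T [[0.0, 0.0, 0.0], [0.0, 0.0, -0.001], [0.001, 0.001, 0.0]]
3 end [0.5641 0.0858 0.0408] [-180.    -0.   127.5]
```

Request:
servo_tool --linear '[[0,0,0.52],[0,0,0.52],[0,0,0.52],[0,0,0]]' --twist '[[0,0,0],[0,0,0],[0,0,0],[0,0,0]]'

```text
time_s: 4.08
ee_pos: [0.562, 0.0858, 0.0392]
tool_rot: [-179.8, -0.0, 127.5]
force: [-0.3, 0.1, 0.2]
grip_width: 1.002
finger_force: 0.0
```

Request:
servo_tool --linear '[[0,0,0],[0,0,0],[0,0,0],[0,0,0],[0,0,0]]' --twist '[[0,0,0],[0,0,0],[0,0,0],[0,0,0],[0,0,0]]' --claw -1

```text
time_s: 4.7
ee_pos: [0.5637, 0.0867, 0.0404]
tool_rot: [179.9, 0.0, 127.5]
force: [1.6, 0.3, 0.4]
grip_width: 0.577
finger_force: 20.0
```

Run:
```python
from h import *
st()
```

```text
4.7 [0.5637 0.0867 0.0404] [1.7990e+02 2.0000e-02 1.2754e+02] F [1.6 0.3 0.4] M [ 0.1  -0.29  0.  ] j [ 15.6  35.5 -38.5 109.6  30.6  45.3  -2.2] g 0.577 20.0
```

Gripped at 50 mm and well centred. Now I'll turn clockwise and watch the moment.

Request:
servo_tool --linear '[[0,0,0],[0,0,0],[0,0,0],[0,0,0],[0,0,0]]' --twist '[[0,0,0.08],[0,0,0.08],[0,0,0.08],[0,0,0.08],[0,0,0.08]]'

```text
time_s: 5.32
ee_pos: [0.5635, 0.0867, 0.0404]
tool_rot: [179.9, -0.0, 91.3]
force: [0.7, 0.0, 0.7]
grip_width: 0.567
finger_force: 20.0
```

Run:
```python
from h import *
st()
```

```text
5.325 [0.5635 0.0867 0.0404] [ 1.7993e+02 -2.0000e-02  9.1340e+01] F [0.7 0.  0.7] M [ 0.05 -0.2   0.1 ] j [  9.3  33.2 -29.6 110.   23.4  42.8 -32.4] g 0.567 20.0
```

Request:
servo_tool --linear '[[0,0,0],[0,0,0]]' --twist '[[0,0,0.06],[0,0,0]]'

```text
time_s: 5.58
ee_pos: [0.5634, 0.0866, 0.0404]
tool_rot: [179.9, -0.0, 86.2]
force: [1.4, 0.2, 0.9]
grip_width: 0.573
finger_force: 20.0
```

Run:
```python
from h import *
st()
```

```text
5.575 [0.5634 0.0866 0.0404] [ 1.7994e+02 -1.0000e-02  8.6200e+01] F [1.4 0.2 0.9] M [ 0.09 -0.3  -0.12] j [  8.3  32.9 -28.2 110.1  22.4  42.4 -36.6] g 0.573 20.0
```

Request:
servo_tool --linear '[[0,0,0],[0,0,0]]' --twist '[[0,0,0.06],[0,0,0]]'

```text
time_s: 5.82
ee_pos: [0.5635, 0.0866, 0.0404]
tool_rot: [179.9, -0.0, 80.9]
force: [0.4, 0.3, 1.2]
grip_width: 0.569
finger_force: 20.0
```

Run:
```python
from h import *
st()
```

```text
5.825 [0.5635 0.0866 0.0404] [ 1.7994e+02 -3.0000e-02  8.0860e+01] F [0.4 0.3 1.2] M [ 0.15 -0.28 -0.06] j [  7.4  32.6 -26.9 110.1  21.3  42.1 -41. ] g 0.569 20.0
```

Request:
servo_tool --linear '[[0,0,0]]' --twist '[[0,0,0.05]]'

```text
time_s: 5.95
ee_pos: [0.5634, 0.0866, 0.0404]
tool_rot: [180.0, -0.0, 76.3]
force: [0.7, 0.3, 1.6]
grip_width: 0.574
finger_force: 20.0
```

```bash
python3 -c "
from h import *
st()"
```

```text
5.95 [0.5634 0.0866 0.0404] [ 1.7995e+02 -5.0000e-02  7.6300e+01] F [0.7 0.3 1.6] M [ 0.12 -0.25  0.08] j [  6.6  32.4 -25.8 110.2  20.4  41.9 -44.8] g 0.574 20.0
```

Request:
servo_tool --linear '[[0,0,0]]' --twist '[[0,0,0.05]]'

```text
time_s: 6.08
ee_pos: [0.5634, 0.0866, 0.0404]
tool_rot: [180.0, -0.0, 71.8]
force: [0.8, 1.0, 2.1]
grip_width: 0.572
finger_force: 20.0
```

```bash
python3 -c "
from h import *
st()"
```

```text
6.075 [0.5634 0.0866 0.0404] [ 1.7996e+02 -5.0000e-02  7.1780e+01] F [0.8 1.  2.1] M [ 0.13 -0.18  0.13] j [  5.7  32.1 -24.7 110.2  19.5  41.7 -48.5] g 0.572 20.0
```

Request:
servo_tool --linear '[[0,0,0]]' --twist '[[0,0,0.03]]'

```text
time_s: 6.2
ee_pos: [0.5634, 0.0867, 0.0404]
tool_rot: [180.0, -0.0, 69.1]
force: [1.0, 0.5, 2.4]
grip_width: 0.576
finger_force: 20.0
```

```bash
python3 -c "
from h import *
st()"
```

```text
6.2 [0.5634 0.0867 0.0404] [ 1.7995e+02 -4.0000e-02  6.9130e+01] F [1.  0.5 2.4] M [ 0.13 -0.23  0.09] j [  5.2  32.  -24.  110.3  19.   41.5 -50.7] g 0.576 20.0
```

Request:
servo_tool --linear '[[0,0,0]]' --twist '[[0,0,0.03]]'

```text
time_s: 6.32
ee_pos: [0.5634, 0.0867, 0.0404]
tool_rot: [180.0, -0.0, 66.4]
force: [1.0, 0.7, 2.8]
grip_width: 0.577
finger_force: 20.0
```

```bash
python3 -c "
from h import *
st()"
```

```text
6.325 [0.5634 0.0867 0.0404] [ 1.7996e+02 -5.0000e-02  6.6440e+01] F [1.  0.7 2.8] M [ 0.17 -0.16  0.09] j [  4.7  31.9 -23.3 110.3  18.4  41.4 -53. ] g 0.577 20.0
```

Request:
servo_tool --linear '[[0,0,0]]' --twist '[[0,0,0.03]]'

```text
time_s: 6.45
ee_pos: [0.5634, 0.0867, 0.0404]
tool_rot: [180.0, -0.1, 63.7]
force: [0.4, 1.0, 2.5]
grip_width: 0.57
finger_force: 20.0
```

```bash
python3 -c "
from h import *
st()"
```

```text
6.45 [0.5634 0.0867 0.0404] [ 1.7997e+02 -5.0000e-02  6.3740e+01] F [0.4 1.  2.5] M [ 0.14 -0.19  0.14] j [  4.2  31.8 -22.6 110.3  17.9  41.3 -55.2] g 0.57 20.0
```

Request:
servo_tool --linear '[[0,0,0]]' --twist '[[0,0,0.03]]'

```text
time_s: 6.58
ee_pos: [0.5634, 0.0867, 0.0404]
tool_rot: [180.0, -0.1, 61.0]
force: [1.4, -0.0, 2.8]
grip_width: 0.576
finger_force: 20.0
```

```bash
python3 -c "
from h import *
st()"
```

```text
6.575 [0.5634 0.0867 0.0404] [ 1.7997e+02 -5.0000e-02  6.1050e+01] F [ 1.4 -0.   2.8] M [ 0.13 -0.2   0.3 ] j [  3.7  31.7 -21.9 110.3  17.3  41.1 -57.4] g 0.576 20.0
```

Request:
servo_tool --linear '[[0,0,0]]' --twist '[[0,0,0.03]]'

```text
time_s: 6.7
ee_pos: [0.5633, 0.0867, 0.0404]
tool_rot: [179.9, -0.0, 58.5]
force: [1.2, 0.7, 3.4]
grip_width: 0.577
finger_force: 20.0
```

```bash
python3 -c "
from h import *
st()"
```

```text
6.7 [0.5633 0.0867 0.0404] [ 1.7994e+02 -3.0000e-02  5.8510e+01] F [1.2 0.7 3.4] M [ 0.11 -0.19  0.74] j [  3.2  31.6 -21.3 110.4  16.8  41.  -59.5] g 0.577 20.0
```

Request:
servo_tool --linear '[[0,0,0],[0,0,0]]' --twist '[[0,0,0.025],[0,0,0]]'

```text
time_s: 6.95
ee_pos: [0.5633, 0.0867, 0.0403]
tool_rot: [180.0, -0.0, 56.1]
force: [0.8, 0.9, 3.1]
grip_width: 0.578
finger_force: 20.0
```

```bash
python3 -c "
from h import *
st()"
```

```text
6.95 [0.5633 0.0867 0.0403] [ 1.7996e+02 -4.0000e-02  5.6100e+01] F [0.8 0.9 3.1] M [ 0.19 -0.2   0.51] j [  2.7  31.5 -20.7 110.4  16.3  40.9 -61.5] g 0.578 20.0
```

It goes stiff at 0.74 N·m. Now release, rise and look.

Request:
servo_tool --linear '[[0,0,0],[0,0,0],[0,0,0]]' --twist '[[0,0,0],[0,0,0],[0,0,0]]' --claw 1

```text
time_s: 7.32
ee_pos: [0.5624, 0.0859, 0.0396]
tool_rot: [-180.0, 0.1, 55.9]
force: [0.1, 0.0, -0.0]
grip_width: 0.83
finger_force: 0.0
```

Request:
servo_tool --linear '[[0,0,-0.7],[0,0,-0.7],[0,0,-0.7],[0,0,0],[0,0,0]]' --twist '[[0,0,0],[0,0,0],[0,0,0],[0,0,0],[0,0,0]]'

```text
time_s: 7.95
ee_pos: [0.5622, 0.0859, 0.1443]
tool_rot: [-179.9, 0.1, 56.0]
force: [0.0, -0.1, -0.2]
grip_width: 1.002
finger_force: 0.0
```

```bash
cat >> h.py <<'E'
def nutfit(d,c=(.5637,.0866)):
    P=cloud(d);r=np.hypot(P[...,0]-c[0],P[...,1]-c[1]);ok=(d["z_map"]>0)&(r<.045)
    top=ok&(P[...,2]>.057)&(P[...,2]<.069);stub=ok&(P[...,2]>.074)&(P[...,2]<.085)
    q=P[top][:,:2]
    A=np.arange(0,60,.5);W=[sum(np.ptp(q@[np.cos(np.radians(a+k)),np.sin(np.radians(a+k))]) for k in(0,60,120)) for a in A]
    print("nut top",cv2.minEnclosingCircle(q.astype(np.float32)),"stub",cv2.minEnclosingCircle(P[stub][:,:2].astype(np.float32)),"normal",A[np.argmin(W)],min(W)/3)
E
python3 - <<'E'
from h import *
st();d=arm.get_image("wrist");np.savez("w3.npz",**d);nutfit(d)
uv=w2p(d,[.5637,.0866,.05])[0].astype(int);print(uv);o=[max(0,uv[0]-110),max(0,uv[1]-110)];print(o)
cr=cv2.convertScaleAbs(d["color"][o[1]:o[1]+170,o[0]:o[0]+220],alpha=1.3)
cv2.imwrite("pics/w3.png",cv2.resize(cr,None,fx=3.5,fy=3.5,interpolation=cv2.INTER_CUBIC))
E
```

```text
7.95 [0.5622 0.0859 0.1443] [-1.7995e+02  7.0000e-02  5.5980e+01] F [ 0.  -0.1 -0.2] M [ 0.03 -0.04  0.01] j [  5.4  23.6 -23.6 106.2  11.7  52.6 -57.6] g 1.002 0.0
nut top ((0.5641322731971741, 0.08600840717554092), 0.02905389666557312) stub ((0.5638729929924011, 0.08639465272426605), 0.016007674857974052) normal 26.5 0.050335110601830095
[255 191]
[np.int64(145), np.int64(81)]
```

View pics/w3.png

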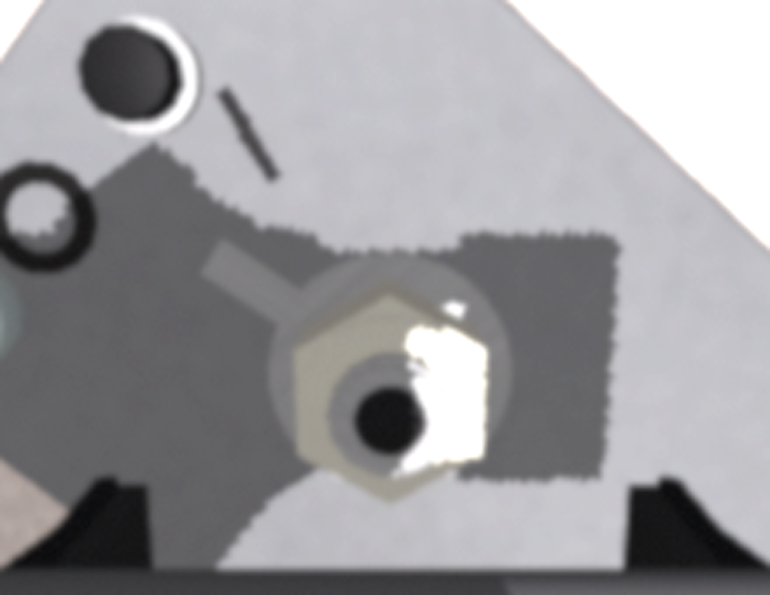

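Wrist view: the pointer tip is at (213,258), the mark's inner end at (275,180), and the nut normals are at 26.5°. The nut is run down and the collar has barely moved. Now to the wrench.

Run:
```python
from h import *
d=dict(np.load("w3.npz"));o=np.array([145,81])
for n,uv,z in(("ptr",(213,256),.033),("mark",(275,180),.030)):
    w=p2w(d,o+np.array(uv)/3.5,z)[0];v=w[:2]-[.5638,.0863];print(n,np.hypot(*v).round(4),np.degrees(np.arctan2(v[1],v[0])).round(1))
t=ld("t")
for uv in((277.5,166.3),(275,216.7)):print(p2w(t,uv,.014).round(4))
plan([([.50,-.247,.15],-2.)])
```

```text
ptr 0.0608 111.8
mark 0.064 86.1
[[ 0.643  -0.2532  0.014 ]]
[[ 0.4496 -0.2436  0.014 ]]
L [[-0.89, 0.39, -0.02], [-0.82, 0.51, -0.02], [-0.74, 0.62, -0.02], [-0.64, 0.72, -0.01], [-0.53, 0.81, -0.02]] T [[0.0, 0.0, 0.092], [0.0, 0.0, 0.092], [0.0, 0.0, 0.092], [0.0, 0.0, 0.092], [0.0, 0.001, 0.092]]
L [[-0.42, 0.88, -0.01], [-0.28, 0.92, -0.02]] T [[0.0, 0.0, 0.092], [0.0, 0.001, 0.092]]
7 end [ 0.5    -0.247   0.1501] [180.  -0.  -2.]
```

Request:
servo_tool --linear '[[-0.89,0.39,-0.02],[-0.82,0.51,-0.02],[-0.74,0.62,-0.02],[-0.64,0.72,-0.01],[-0.53,0.81,-0.02]]' --twist '[[0,0,0.092],[0,0,0.092],[0,0,0.092],[0,0,0.092],[0,0,0.092]]'

```text
time_s: 8.62
ee_pos: [0.5178, -0.1527, 0.1481]
tool_rot: [-179.9, 0.1, 14.3]
force: [1.7, 0.1, -0.1]
grip_width: 1.001
finger_force: 0.0
```

Request:
servo_tool --linear '[[-0.42,0.88,-0.01],[-0.28,0.92,-0.02],[0,0,0],[0,0,0]]' --twist '[[0,0,0.092],[0,0,0.092],[0,0,0],[0,0,0]]'

```text
time_s: 9.12
ee_pos: [0.5006, -0.2455, 0.1499]
tool_rot: [-179.9, 0.1, -1.9]
force: [-0.2, 0.8, -0.5]
grip_width: 0.999
finger_force: 0.0
```

Run:
```python
from h import *
st();d=arm.get_image("wrist");np.savez("w4.npz",**d)
cv2.imwrite("pics/w4.png",d["color"])
P=cloud(d);m=(d["z_map"]>0)&(P[...,2]>.009)&(P[...,2]<.03)&(np.abs(P[...,1]+.248)<.08)&(P[...,0]>.43)&(P[...,0]<.67)
q=P[m];print(m.sum(),np.percentile(q[:,2],[5,50,95]),q.min(0),q.max(0))
for x in np.arange(.45,.66,.015):
    s=q[np.abs(q[:,0]-x)<.003]
    if len(s):print(round(x,3),len(s),s[:,1].min().round(4),s[:,1].max().round(4),s[:,2].mean().round(4))
```

```text
9.125 [ 0.5006 -0.2455  0.1499] [-1.7992e+02  1.1000e-01 -1.9000e+00] F [-0.2  0.8 -0.5] M [ 0.03 -0.01 -0.05] j [ 26.3  20.6  -5.7 108.2   2.5  51.5 -72.5] g 0.999 0.0
6807 [0.01377421 0.01531536 0.01659055] [ 0.45268838 -0.29431675  0.00908884] [ 0.6548705  -0.20212242  0.01840079]
0.45 4 -0.2501 -0.2418 0.0144
0.465 101 -0.2528 -0.2293 0.0151
0.48 105 -0.2532 -0.2301 0.0154
0.495 110 -0.2536 -0.2307 0.0153
0.51 118 -0.2552 -0.2314 0.0152
0.525 117 -0.2556 -0.2321 0.0153
0.54 142 -0.2613 -0.2309 0.0154
0.555 293 -0.2767 -0.2177 0.0152
0.57 483 -0.2906 -0.2026 0.0154
0.585 391 -0.2917 -0.2037 0.0151
0.6 220 -0.2925 -0.2034 0.0153
0.615 231 -0.2925 -0.2049 0.0152
0.63 243 -0.2934 -0.2051 0.0152
0.645 156 -0.2922 -0.2061 0.0154
```

View pics/w4.png

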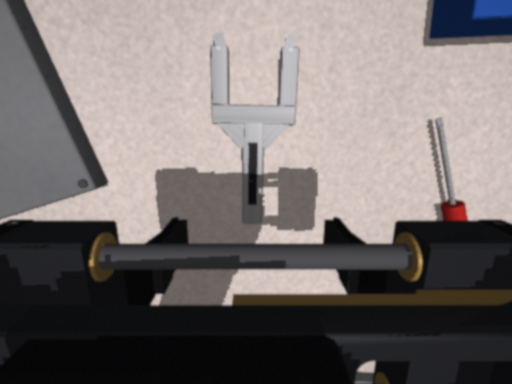

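The wrench origin is at about (0.618, -0.248) with yaw -2.6°. In the image the head bar is at (255,113), the handle runs down to (253,220), and the neck gussets end at about row 147. I'll grip the straight part at wrench x ≈ -95 mm.

Run:
```python
from h import *
plan([([.523,-.2436,.08],-2.6,2),([.523,-.2436,.004],-2.6,3)])
```

```text
L [[0.22, -0.02, 0.7], [0.22, -0.02, 0.7], [0.0, 0.0, 0.51], [0.0, 0.0, 0.51], [0.0, 0.0, 0.5]] T [[0.0, 0.0, 0.004], [-0.001, 0.001, 0.005], [0.0, 0.0, 0.0], [0.0, 0.0, 0.0], [0.0, 0.0, 0.0]]
5 end [ 0.523  -0.2436  0.0041] [180.   -0.   -2.6]
```

Request:
servo_tool --linear '[[0.22,-0.02,0.7],[0.22,-0.02,0.7],[0,0,0.5],[0,0,0.5],[0,0,0.2]]' --twist '[[0,0,0.004],[0,0,0.005],[0,0,0],[0,0,0],[0,0,0]]'

```text
time_s: 9.8
ee_pos: [0.5226, -0.2431, 0.0194]
tool_rot: [-179.9, 0.2, -2.6]
force: [1.1, -0.4, 0.0]
grip_width: 1.003
finger_force: 0.0
```

Request:
servo_tool --linear '[[0,0,0],[0,0,0]]' --twist '[[0,0,0],[0,0,0]]'

```text
time_s: 10.05
ee_pos: [0.524, -0.2453, 0.022]
tool_rot: [180.0, -0.1, -2.7]
force: [-0.1, -0.2, 0.6]
grip_width: 0.998
finger_force: 0.0
```

Run:
```python
from h import *
st();plan([([.523,-.2436,.0035],-2.6,1)])
```

```text
10.05 [ 0.524  -0.2453  0.022 ] [ 1.7998e+02 -1.0000e-01 -2.7400e+00] F [-0.1 -0.2  0.6] M [ 0.03  0.04 -0.02] j [ 24.6  32.1  -4.8 110.5   4.2  37.5 -75.6] g 0.998 0.0
L [[-0.02, -0.03, 0.37]] T [[0.0, -0.001, -0.002]]
1 end [ 0.5231 -0.2437  0.0035] [180.   -0.   -2.6]
```

Request:
servo_tool --linear '[[-0.01,-0.03,0.18],[0,0,0.18],[0,0,0],[0,0,0]]' --twist '[[0,0,0],[0,0,0],[0,0,0],[0,0,0]]'

```text
time_s: 10.55
ee_pos: [0.5227, -0.2439, 0.003]
tool_rot: [180.0, 0.0, -2.8]
force: [-0.2, 1.2, 0.8]
grip_width: 0.995
finger_force: 0.0
```

Request:
servo_tool --linear '[[0,0,0],[0,0,0],[0,0,0],[0,0,0],[0,0,0]]' --twist '[[0,0,0],[0,0,0],[0,0,0],[0,0,0],[0,0,0]]' --claw -1 --grip_force 60

```text
time_s: 11.18
ee_pos: [0.5227, -0.2439, 0.0031]
tool_rot: [180.0, -0.0, -2.8]
force: [-0.6, -1.4, 0.6]
grip_width: 0.517
finger_force: 0.0
```

Run:
```python
from h import *
st()
```

```text
11.175 [ 0.5227 -0.2439  0.0031] [ 1.80e+02 -1.00e-02 -2.78e+00] F [-0.6 -1.4  0.6] M [ 0.04 -0.03 -0.01] j [ 24.3  33.7  -4.6 111.1   4.4  35.4 -75.9] g 0.517 0.0
```

Request:
servo_tool --linear '[[0,0,0],[0,0,0],[0,0,0],[0,0,0],[0,0,0]]' --twist '[[0,0,0],[0,0,0],[0,0,0],[0,0,0],[0,0,0]]'

```text
time_s: 11.8
ee_pos: [0.5227, -0.2437, 0.0031]
tool_rot: [-180.0, 0.0, -2.8]
force: [-0.0, 0.7, -0.1]
grip_width: 0.265
finger_force: 60.0
```

Request:
servo_tool --linear '[[0,0,-0.1],[0,0,-0.4],[0,0,-0.6],[0,0,-0.6],[0,0,0]]' --twist '[[0,0,0],[0,0,0],[0,0,0],[0,0,0],[0,0,0]]'

```text
time_s: 12.42
ee_pos: [0.5241, -0.2446, 0.09]
tool_rot: [179.9, -0.3, -2.8]
force: [0.2, 0.6, -2.3]
grip_width: 0.268
finger_force: 60.0
```

```bash
cat >> h.py <<'E'
def wrench(d):
    """pose of held wrench from wrist depth, seen relative to TCP"""
    s=arm.get_state();p=s["ee_pos"];R=Ro.from_euler('xyz',s["tool_rot"],degrees=True)
    Q=R.inv().apply((cloud(d)-p).reshape(-1,3)).reshape(*d["z_map"].shape,3)
    m=(d["z_map"]>0)&(np.abs(Q[...,1])<.06)&(Q[...,0]>.02)&(Q[...,0]<.15)&(np.abs(Q[...,2]+.011)<.025)
    q=Q[m];print("tool-frame pts",m.sum(),"tip x",np.percentile(q[:,0],99.5).round(4))
    A=np.c_[q[:,:2],np.ones(len(q))];f=np.linalg.lstsq(A,q[:,2],rcond=None)[0];print("top plane z=",f.round(4))
    X=[];Y=[]
    for x in np.arange(.06,.125,.006):
        t=q[np.abs(q[:,0]-x)<.003];
        if len(t)>10:
            lo,hi=np.percentile(t[:,1],[1,99]);X.append(x);Y.append((lo+hi)/2);inn=[t[t[:,1]<0][:,1].max() if (t[:,1]<0).any() else 0,t[t[:,1]>0][:,1].min() if (t[:,1]>0).any() else 0];print(round(x,3),lo.round(4),hi.round(4),np.round(inn,4))
    k=np.polyfit(X,Y,1);print("centre y=",k.round(4),"yaw rel deg",np.degrees(np.arctan(k[0])).round(2))
E
python3 - <<'E'
from h import *
st();d=arm.get_image("wrist");np.savez("w5.npz",**d);wrench(d)
E
```

```text
12.425 [ 0.5241 -0.2446  0.09  ] [179.9   -0.26  -2.8 ] F [ 0.2  0.6 -2.3] M [0.04 0.13 0.  ] j [ 24.9  26.4  -5.3 108.5   3.4  45.  -75. ] g 0.268 60.0
tool-frame pts 18952 tip x 0.1279
top plane z= [ 0.0109 -0.0016 -0.0141]
0.06 -0.0418 0.0443 [-0.0004  0.0001]
0.066 -0.0418 0.0447 [-0.0004  0.0001]
0.072 -0.0424 0.0448 [-0.025   0.0275]
0.078 -0.0423 0.0449 [-0.025   0.0276]
0.084 -0.0426 0.0449 [-0.0251  0.0275]
0.09 -0.0424 0.0449 [-0.025   0.0275]
0.096 -0.0425 0.0449 [-0.0249  0.0275]
0.102 -0.0425 0.045 [-0.025   0.0276]
0.108 -0.0424 0.0448 [-0.025   0.0275]
0.114 -0.0425 0.0451 [-0.025   0.0275]
0.12 -0.0419 0.0443 [-0.025   0.0276]
centre y= [-0.0011  0.0014] yaw rel deg -0.06
```

The wrench is held level. Now carry it to a start point in line with the nut flats (yaw 116.3°), 110 mm back.

Run:
```python
from h import *
plan([([.6545,-.0975,.12],116.3)],wmax=9)
```

```text
L [[0.18, -0.22, -0.05], [0.21, -0.19, -0.04], [0.23, -0.16, -0.05], [0.25, -0.12, -0.04], [0.27, -0.08, -0.05]] T [[0.0, 0.0, -0.095], [0.0, 0.0, -0.094], [0.0, 0.0, -0.095], [0.0, 0.0, -0.094], [0.0, 0.0, -0.095]]
L [[0.28, -0.04, -0.04], [0.28, 0.0, -0.05], [0.28, 0.04, -0.04], [0.27, 0.08, -0.05], [0.25, 0.12, -0.04]] T [[0.0, 0.0, -0.094], [0.0, 0.0, -0.095], [0.0, 0.0, -0.094], [0.0, 0.0, -0.095], [0.0, 0.0, -0.094]]
L [[0.23, 0.16, -0.05], [0.21, 0.19, -0.04], [0.17, 0.23, -0.05], [0.14, 0.24, -0.04]] T [[0.0, 0.0, -0.095], [0.0, 0.0, -0.094], [0.0, 0.0, -0.095], [0.0, 0.001, -0.094]]
14 end [ 0.6543 -0.0976  0.1199] [180.   -0.  116.3]
```

Request:
servo_tool --linear '[[0.18,-0.22,-0.05],[0.21,-0.19,-0.04],[0.23,-0.16,-0.05],[0.25,-0.12,-0.04],[0.27,-0.08,-0.05]]' --twist '[[0,0,-0.095],[0,0,-0.094],[0,0,-0.095],[0,0,-0.094],[0,0,-0.095]]'

```text
time_s: 13.1
ee_pos: [0.5682, -0.1908, 0.0972]
tool_rot: [-179.8, 0.1, 40.1]
force: [-0.1, -0.2, -2.6]
grip_width: 0.267
finger_force: 60.0
```

Request:
servo_tool --linear '[[0.28,-0.04,-0.04],[0.28,0,-0.05],[0.28,0.04,-0.04],[0.27,0.08,-0.05],[0.25,0.12,-0.04]]' --twist '[[0,0,-0.094],[0,0,-0.095],[0,0,-0.094],[0,0,-0.095],[0,0,-0.094]]'

```text
time_s: 13.72
ee_pos: [0.6151, -0.1386, 0.1081]
tool_rot: [-179.8, -0.0, 82.6]
force: [-0.2, 0.4, -2.8]
grip_width: 0.268
finger_force: 60.0
```

Request:
servo_tool --linear '[[0.23,0.16,-0.05],[0.21,0.19,-0.04],[0.17,0.23,-0.05],[0.14,0.24,-0.04]]' --twist '[[0,0,-0.095],[0,0,-0.094],[0,0,-0.095],[0,0,-0.094]]'

```text
time_s: 14.22
ee_pos: [0.6533, -0.0972, 0.117]
tool_rot: [-179.8, -0.1, 116.6]
force: [-0.3, 0.1, -3.5]
grip_width: 0.266
finger_force: 60.0
```

Request:
servo_tool --linear '[[0,0,0],[0,0,0],[0,0,0],[0,0,0]]' --twist '[[0,0,0],[0,0,0],[0,0,0],[0,0,0]]'

```text
time_s: 14.72
ee_pos: [0.654, -0.0979, 0.1195]
tool_rot: [-180.0, 0.0, 116.2]
force: [-0.5, 0.7, -3.3]
grip_width: 0.268
finger_force: 60.0
```

Run:
```python
from h import *
st();d=arm.get_image("wrist");np.savez("w6.npz",**d);wrench(d);nutfit(d)
plan([([.6545,-.0975,.048],116.3,3)])
```

```text
14.725 [ 0.654  -0.0979  0.1195] [-1.7998e+02  2.0000e-02  1.1623e+02] F [-0.5  0.7 -3.3] M [-0.12 -0.18 -0.05] j [ 28.4  35.5 -34.6  94.1  23.   57.7  12.5] g 0.268 60.0
tool-frame pts 18752 tip x 0.125
top plane z= [ 0.0125  0.0011 -0.0122]
0.06 -0.0433 0.0426 [-0.0004  0.0001]
0.066 -0.0441 0.0434 [-0.0267  0.0259]
0.072 -0.0439 0.0434 [-0.0266  0.0258]
0.078 -0.0439 0.0433 [-0.0266  0.0258]
0.084 -0.0442 0.0431 [-0.0267  0.0258]
0.09 -0.0441 0.0433 [-0.0267  0.0258]
0.096 -0.044 0.0433 [-0.0267  0.0259]
0.102 -0.0441 0.0433 [-0.0267  0.0258]
0.108 -0.0441 0.0432 [-0.0266  0.0259]
0.114 -0.0441 0.0434 [-0.0267  0.0259]
0.12 -0.0409 0.0406 [-0.0276  0.0267]
centre y= [ 0.0007 -0.0004] yaw rel deg 0.04Traceback (most recent call last):
  File "<stdin>", line 2, in <module>
  File "h.py", line 41, in nutfit
    A=np.arange(0,60,.5);W=[sum(np.ptp(q@[np.cos(np.radians(a+k)),np.sin(np.radians(a+k))]) for k in(0,60,120)) for a in A]
                            ~~~^^^^^^^^^^^^^^^^^^^^^^^^^^^^^^^^^^^^^^^^^^^^^^^^^^^^^^^^^^^^^^^^^^^^^^^^^^^^^^^^
  File "h.py", line 41, in <genexpr>
    A=np.arange(0,60,.5);W=[sum(np.ptp(q@[np.cos(np.radians(a+k)),np.sin(np.radians(a+k))]) for k in(0,60,120)) for a in A]
                                ~~~~~~^^^^^^^^^^^^^^^^^^^^^^^^^^^^^^^^^^^^^^^^^^^^^^^^^^^^^
    return _methods._ptp(a, axis=axis, out=out, **kwargs)
           ~~~~~~~~~~~~~^^^^^^^^^^^^^^^^^^^^^^^^^^^^^^^^^
    umr_maximum(a, axis, None, out, keepdims),
    ~~~~~~~~~~~^^^^^^^^^^^^^^^^^^^^^^^^^^^^^^
ValueError: zero-size array to reduction operation maximum which has no identity
```

Run:
```python
from h import *
plan([([.6547,-.0973,.048],116.3,3)])
```

```text
L [[0.0, 0.0, 0.48], [0.0, 0.01, 0.48], [0.0, 0.0, 0.47]] T [[0.0, 0.0, 0.0], [0.0, 0.0, 0.0], [0.0, 0.0, -0.001]]
3 end [ 0.6546 -0.0976  0.0481] [-180.     0.   116.3]
```

Request:
servo_tool --linear '[[0,0,0.48],[0,0.01,0.48],[0,0,0.47],[0,0,0],[0,0,0]]' --twist '[[0,0,0],[0,0,0],[0,0,0],[0,0,0],[0,0,0]]'

```text
time_s: 15.4
ee_pos: [0.6555, -0.0971, 0.0491]
tool_rot: [179.9, 0.0, 116.3]
force: [0.5, 0.0, -2.8]
grip_width: 0.269
finger_force: 60.0
```

Request:
servo_tool --linear '[[0,0,0],[0,0,0],[0,0,0]]' --twist '[[0,0,0],[0,0,0],[0,0,0]]'

```text
time_s: 15.78
ee_pos: [0.655, -0.0972, 0.0486]
tool_rot: [180.0, 0.0, 116.3]
force: [-0.3, -0.6, -2.9]
grip_width: 0.266
finger_force: 60.0
```

Run:
```python
from h import *
st();d=arm.get_image("wrist");np.savez("w7.npz",**d);wrench(d)
im=cv2.convertScaleAbs(d["color"],alpha=1.2);cv2.imwrite("pics/w7.png",im)
print(w2p(d,[.5635,.0867,.063]))
try: nutfit(d)
except Exception as e: print(e)
plan([([.6058,.0011,.048],116.3,6)])
```

```text
15.775 [ 0.655  -0.0972  0.0486] [1.7996e+02 3.0000e-02 1.1629e+02] F [-0.3 -0.6 -2.9] M [-0.08 -0.17  0.03] j [ 26.8  40.  -32.4  96.6  26.3  51.   10. ] g 0.266 60.0
tool-frame pts 18769 tip x 0.1251
top plane z= [ 0.0127  0.0006 -0.0124]
0.06 -0.0433 0.043 [-0.0002  0.0003]
0.066 -0.0436 0.0436 [-0.0265  0.0261]
0.072 -0.0438 0.0435 [-0.0264  0.0261]
0.078 -0.0437 0.0434 [-0.0265  0.026 ]
0.084 -0.0437 0.0434 [-0.0265  0.0261]
0.09 -0.0438 0.0434 [-0.0264  0.0261]
0.096 -0.0439 0.0435 [-0.0264  0.0261]
0.102 -0.0438 0.0435 [-0.0265  0.026 ]
0.108 -0.044 0.0435 [-0.0265  0.0261]
0.114 -0.0439 0.0435 [-0.0264  0.0261]
0.12 -0.0407 0.0402 [-0.0274  0.0278]
centre y= [-0.0028  0.0001] yaw rel deg -0.16
[[ 253.87504055 -233.41907508]]
zero-size array to reduction operation maximum which has no identity
L [[0.37, 0.0, 0.0], [0.37, 0.0, 0.0], [0.36, 0.0, 0.0], [0.37, 0.0, 0.0], [0.36, 0.0, 0.0]] T [[0.0, 0.0, 0.0], [0.0, 0.0, 0.0], [0.0, 0.0, 0.0], [0.0, 0.0, 0.0], [0.0, 0.0, 0.0]]
L [[0.37, -0.01, 0.01]] T [[0.0, 0.0, 0.0]]
6 end [0.6057 0.0011 0.0479] [180.    0.  116.3]
```

View pics/w7.png

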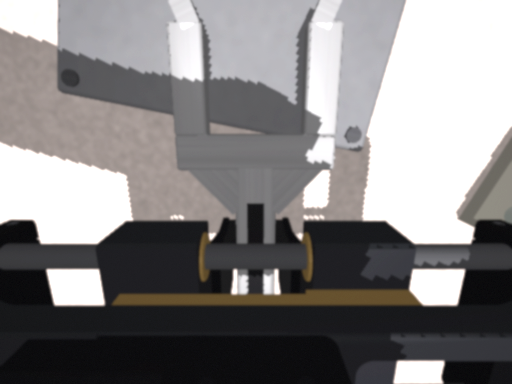

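Image: the wrench head is square in the grip with prongs at (187,70) and (322,70). The plate lies ahead, and the jar lid is at the far right edge, clear. Now slide in.

Request:
servo_tool --linear '[[0.37,0,0],[0.37,0,0],[0.26,0,0],[0,0,0],[0,0,0]]' --twist '[[0,0,0],[0,0,0],[0,0,0],[0,0,0],[0,0,0]]'

```text
time_s: 16.45
ee_pos: [0.6329, -0.0529, 0.0481]
tool_rot: [180.0, 0.1, 116.3]
force: [0.0, -0.3, -3.4]
grip_width: 0.265
finger_force: 60.0
```

Run:
```python
from h import *
st();d=arm.get_image("wrist");np.savez("w8.npz",**d);wrench(d)
cv2.imwrite("pics/w8.png",cv2.convertScaleAbs(d["color"],alpha=1.0))
print(w2p(d,[.5635,.0867,.063]))
try: nutfit(d)
except Exception as e: print(e)
plan([([.6058,.0011,.048],116.3,4)])
```

```text
16.45 [ 0.6329 -0.0529  0.0481] [1.8000e+02 6.0000e-02 1.1627e+02] F [ 0.  -0.3 -3.4] M [-0.17 -0.2  -0.01] j [ 23.9  38.1 -32.7 100.6  26.2  49.1   5.5] g 0.265 60.0
tool-frame pts 20687 tip x 0.1341
top plane z= [ 0.1155  0.0003 -0.0181]
0.06 -0.0432 0.0429 [-0.0002  0.0003]
0.066 -0.0439 0.0436 [-0.0265  0.0261]
0.072 -0.044 0.0434 [-0.0265  0.0261]
0.078 -0.0439 0.0433 [-0.0265  0.0261]
0.084 -0.0439 0.0434 [-0.0265  0.026 ]
0.09 -0.0439 0.0435 [-0.0264  0.026 ]
0.096 -0.0438 0.0435 [-0.0264  0.0259]
0.102 -0.044 0.0434 [-0.0265  0.0261]
0.108 -0.044 0.0433 [-0.0264  0.026 ]
0.114 -0.044 0.0435 [-0.0265  0.0259]
0.12 -0.0409 0.0409 [-0.0002  0.0003]
centre y= [ 0.0005 -0.0003] yaw rel deg 0.03
[[254.40030845 -81.64823385]]
nut top ((0.5771076083183289, 0.05941476300358772), 0.03312569484114647) stub ((0.0, 0.0), 0.0) normal 56.5 0.03958553318738678
L [[0.3, 0.0, 0.0], [0.31, 0.0, 0.0], [0.3, 0.0, 0.0], [0.31, -0.01, 0.0]] T [[0.0, 0.0, 0.0], [0.0, 0.0, 0.0], [0.0, 0.0, 0.0], [0.0, 0.001, -0.001]]
4 end [0.6056 0.0012 0.048 ] [180.   -0.  116.3]
```

Request:
servo_tool --linear '[[0.3,0,0],[0.3,0,0],[0,0,0]]' --twist '[[0,0,0],[0,0,0],[0,0,0]]'

```text
time_s: 16.88
ee_pos: [0.6184, -0.0227, 0.0482]
tool_rot: [180.0, -0.1, 116.5]
force: [-0.2, -0.7, -3.7]
grip_width: 0.27
finger_force: 60.0
```

Request:
servo_tool --linear '[[0.2,0,0],[0.2,0,0],[0,0,0]]' --twist '[[0,0,0],[0,0,0],[0,0,0]]'

```text
time_s: 17.25
ee_pos: [0.61, -0.0061, 0.0482]
tool_rot: [180.0, -0.0, 116.4]
force: [0.2, 0.1, -3.0]
grip_width: 0.266
finger_force: 60.0
```

Run:
```python
from h import *
st();plan([([.6058,.0011,.048],116.3,1)])
```

```text
17.25 [ 0.61   -0.0061  0.0482] [ 1.7999e+02 -3.0000e-02  1.1641e+02] F [ 0.2  0.1 -3. ] M [-0.2  -0.14  0.02] j [ 20.5  36.3 -33.1 104.1  26.1  47.4   0.8] g 0.266 60.0
L [[0.17, -0.01, 0.0]] T [[0.0, 0.0, 0.001]]
1 end [0.6058 0.0013 0.0482] [180.   -0.  116.3]
```

Request:
servo_tool --linear '[[0.16,0,0],[0,0,0],[0,0,0]]' --twist '[[0,0,0],[0,0,0],[0,0,0]]'

```text
time_s: 17.62
ee_pos: [0.607, -0.0005, 0.0481]
tool_rot: [180.0, 0.0, 116.3]
force: [-0.1, -0.3, -2.3]
grip_width: 0.267
finger_force: 60.0
```

Run:
```python
from h import *
st();d=arm.get_image("wrist");np.savez("w9.npz",**d);wrench(d)
cv2.imwrite("pics/w9.png",d["color"][:230,100:420])
```

```text
17.625 [ 6.07e-01 -5.00e-04  4.81e-02] [1.8000e+02 2.0000e-02 1.1628e+02] F [-0.1 -0.3 -2.3] M [-0.1  -0.19  0.02] j [ 2.000e+01  3.610e+01 -3.310e+01  1.045e+02  2.610e+01  4.710e+01
  1.000e-01] g 0.267 60.0
tool-frame pts 29345 tip x 0.1256
top plane z= [-0.0986  0.0013 -0.0068]
0.06 -0.0433 0.0427 [-0.0003  0.0003]
0.066 -0.0438 0.0433 [-0.0003  0.0003]
0.072 -0.0433 0.0431 [-0.0002  0.0003]
0.078 -0.0434 0.0428 [-0.0002  0.0003]
0.084 -0.0432 0.0427 [-0.0002  0.0002]
0.09 -0.0432 0.0428 [-0.0002  0.0002]
0.096 -0.0433 0.0429 [-0.0002  0.0002]
0.102 -0.0433 0.0428 [-0.0002  0.0002]
0.108 -0.0435 0.0428 [-0.0002  0.0002]
0.114 -0.0437 0.0433 [-0.0002  0.0002]
0.12 -0.0404 0.0396 [-0.0002  0.0003]
centre y= [-0.0014 -0.0001] yaw rel deg -0.08
```

View pics/w9.png

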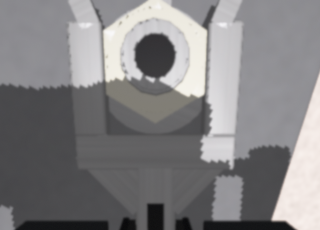

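The nut sits between the prongs: prong inner edges at 105 and 208, nut flats at 107 and 207. The nut corner is at row 122 and the jaw back at row 133, so there are about 3 mm still to go forward. Then lower.

Request:
servo_tool --linear '[[0.06,0,0.08],[0,0,0.08],[0,0,0.06],[0,0,0],[0,0,0]]' --twist '[[0,0,0],[0,0,0],[0,0,0],[0,0,0],[0,0,0]]'

```text
time_s: 18.3
ee_pos: [0.6057, 0.0023, 0.0371]
tool_rot: [180.0, 0.0, 116.3]
force: [1.1, 0.2, -3.8]
grip_width: 0.267
finger_force: 60.0
```

Run:
```python
from h import *
st()
```

```text
18.3 [0.6057 0.0023 0.0371] [1.7999e+02 1.0000e-02 1.1629e+02] F [ 1.1  0.2 -3.8] M [-0.12 -0.17 -0.03] j [ 19.4  36.8 -32.6 105.   26.7  46.   -0.7] g 0.267 60.0
```

Request:
servo_tool --linear '[[0,0,0.03],[0,0,0],[0,0,0],[0,0,0]]' --twist '[[0,0,0],[0,0,0],[0,0,0],[0,0,0]]'

```text
time_s: 18.8
ee_pos: [0.6059, 0.0023, 0.0358]
tool_rot: [180.0, 0.0, 116.3]
force: [1.4, -0.8, -0.1]
grip_width: 0.267
finger_force: 60.0
```

Run:
```python
from h import *
st();d=arm.get_image("wrist");np.savez("w10.npz",**d);wrench(d)
P=cloud(d);T=d["camera_from_world"]
for u,v in((175,190),(330,190),(187,60),(322,60),(255,150)):print(u,v,P[v,u].round(4))
```

```text
18.8 [0.6059 0.0023 0.0358] [1.7997e+02 2.0000e-02 1.1629e+02] F [ 1.4 -0.8 -0.1] M [-0.04 -0.12 -0.02] j [ 19.4  36.9 -32.6 105.1  26.8  45.8  -0.8] g 0.267 60.0
tool-frame pts 36314 tip x 0.131
top plane z= [-0.0349  0.0058 -0.0072]
0.06 -0.0587 0.0585 [-0.0003  0.0003]
0.066 -0.0586 0.0587 [-0.0002  0.0002]
0.072 -0.0588 0.0586 [-0.0002  0.0002]
0.078 -0.0584 0.0585 [-0.0002  0.0002]
0.084 -0.0588 0.0588 [-0.0094  0.0086]
0.09 -0.059 0.0591 [-0.0154  0.0144]
0.096 -0.0591 0.0589 [-0.0177  0.0166]
0.102 -0.0589 0.0589 [-0.0155  0.0144]
0.108 -0.0591 0.0591 [-0.0093  0.0084]
0.114 -0.059 0.0592 [-0.0002  0.0002]
0.12 -0.0594 0.0593 [-0.0002  0.0002]
centre y= [ 0.0012 -0.0001] yaw rel deg 0.07
175 190 [0.5483 0.003  0.0314]
330 190 [0.6366 0.0467 0.0321]
187 60 [0.5309 0.0755 0.0481]
322 60 [0.5923 0.1056 0.0489]
255 150 [0.582  0.0499 0.0479]
```

Seated: the weight is carried by the collar and the head is level. Now swing clockwise.

Request:
servo_tool --linear '[[0.005,-0.132,0],[0.005,-0.132,0],[0.005,-0.132,0],[0.005,-0.132,0]]' --twist '[[0,0,0.044],[0,0,0.044],[0,0,0.044],[0,0,0.044]]'

```text
time_s: 19.35
ee_pos: [0.582, -0.0056, 0.0361]
tool_rot: [179.8, 0.0, 100.5]
force: [2.1, -0.7, -1.1]
grip_width: 0.273
finger_force: 60.2
```

Run:
```python
from h import *
s=st();v=s["ee_pos"][:2]-[.5635,.0867];print(np.hypot(*v),np.degrees(np.arctan2(v[1],v[0])))
```

```text
19.35 [ 0.582  -0.0056  0.0361] [1.7978e+02 3.0000e-02 1.0047e+02] F [ 2.1 -0.7 -1.1] M [-0.04 -0.67  0.46] j [ 18.   34.2 -29.  108.6  23.6  42.9 -13.8] g 0.273 60.2
0.09410868130991834 -78.65427155809958
```

Request:
servo_tool --linear '[[0.005,-0.132,0],[0.005,-0.132,0]]' --twist '[[0,0,0.044],[0,0,0.044]]'

```text
time_s: 19.6
ee_pos: [0.569, -0.0072, 0.0361]
tool_rot: [179.8, 0.0, 92.5]
force: [3.2, -0.6, -1.6]
grip_width: 0.27
finger_force: 60.2
```

Run:
```python
from h import *
s=st();v=s["ee_pos"][:2]-[.5635,.0867];print(np.hypot(*v),np.degrees(np.arctan2(v[1],v[0])))
d=arm.get_image("wrist");np.savez("w11.npz",**d)
```

```text
19.6 [ 0.569  -0.0072  0.0361] [1.7978e+02 1.0000e-02 9.2540e+01] F [ 3.2 -0.6 -1.6] M [-0.12 -0.67  0.45] j [ 17.   32.9 -27.1 110.5  22.   41.5 -20.5] g 0.27 60.2
0.09410314693700472 -86.6451203635587
```

Request:
servo_tool --linear '[[0.005,-0.132,0],[0,0,0]]' --twist '[[0,0,0.044],[0,0,0]]'

```text
time_s: 19.9
ee_pos: [0.562, -0.0074, 0.036]
tool_rot: [179.9, 0.0, 88.7]
force: [3.0, -1.2, -1.3]
grip_width: 0.267
finger_force: 60.0
```

Run:
```python
from h import *
s=st();v=s["ee_pos"][:2]-[.5635,.0867];print(np.hypot(*v),np.degrees(np.arctan2(v[1],v[0])))
d=arm.get_image("wrist");np.savez("w12.npz",**d)
o=w2p(d,[.56,.12,.04])[0].astype(int);print(o,w2p(d,[.5635+.062*np.cos(np.radians(85.3)),.0867+.062*np.sin(np.radians(85.3)),.033]))
cv2.imwrite("pics/w12.png",cv2.resize(d["color"][:200,150:370],None,fx=3,fy=3,interpolation=cv2.INTER_CUBIC))
t=arm.get_image("top");np.savez("t12.npz",**t)
```

```text
19.9 [ 0.562  -0.0074  0.036 ] [1.7986e+02 1.0000e-02 8.8680e+01] F [ 3.  -1.2 -1.3] M [-0.18 -0.65  0.14] j [ 16.4  32.2 -26.2 111.4  21.1  40.9 -23.8] g 0.267 60.0
0.09407474398832497 -90.93375767793478
[244   2] [[260.42209778 -56.58376867]]
```

Request:
servo_tool --linear '[[0.002,-0.066,0],[0,0,0]]' --twist '[[0,0,0.022],[0,0,0]]'

```text
time_s: 20.25
ee_pos: [0.5583, -0.0072, 0.0359]
tool_rot: [179.9, -0.0, 86.6]
force: [4.7, -1.8, -1.4]
grip_width: 0.267
finger_force: 60.0
```

Run:
```python
from h import *
s=st();v=s["ee_pos"][:2]-[.5635,.0867];print(np.hypot(*v),np.degrees(np.arctan2(v[1],v[0])))
```

```text
20.25 [ 0.5583 -0.0072  0.0359] [ 1.799e+02 -1.000e-02  8.656e+01] F [ 4.7 -1.8 -1.4] M [-0.31 -1.11  0.14] j [ 16.1  31.9 -25.7 111.9  20.6  40.6 -25.6] g 0.267 60.0
0.09407077368149624 -93.14528508695105
```

Request:
servo_tool --linear '[[0.002,-0.066,0],[0,0,0]]' --twist '[[0,0,0.022],[0,0,0]]'

```text
time_s: 20.5
ee_pos: [0.5549, -0.007, 0.0359]
tool_rot: [179.9, -0.0, 84.6]
force: [4.5, -2.9, -0.7]
grip_width: 0.266
finger_force: 60.0
```

Run:
```python
from h import *
s=st();v=s["ee_pos"][:2]-[.5635,.0867];print(np.hypot(*v),np.degrees(np.arctan2(v[1],v[0])))
```

```text
20.5 [ 0.5549 -0.007   0.0359] [ 1.7992e+02 -1.0000e-02  8.4560e+01] F [ 4.5 -2.9 -0.7] M [-0.31 -1.17  0.08] j [ 15.7  31.6 -25.2 112.4  20.2  40.3 -27.3] g 0.266 60.0
0.09405004707065279 -95.27219911277966
```

Request:
servo_tool --linear '[[0.002,-0.05,0],[0,0,0]]' --twist '[[0,0,0.017],[0,0,0]]'

```text
time_s: 20.75
ee_pos: [0.5524, -0.0067, 0.0358]
tool_rot: [179.9, -0.0, 83.0]
force: [4.6, -2.2, -0.9]
grip_width: 0.269
finger_force: 60.0
```

Run:
```python
from h import *
s=st();v=s["ee_pos"][:2]-[.5635,.0867];print(np.hypot(*v),np.degrees(np.arctan2(v[1],v[0])))
t=arm.get_image("top");np.savez("t13.npz",**t);b=arm.get_image("side");np.savez("s13.npz",**b)
for d,n in((t,"t"),(b,"s")):
    u,v=w2p(d,[.5635,.11,.05])[0].astype(int);print(n,u,v)
    c=cv2.resize(d["color"][v-35:v+35,u-45:u+45],None,fx=6,fy=6,interpolation=cv2.INTER_CUBIC);cv2.imwrite(f"pics/{n}13.png",c)
a=cv2.imread("pics/t13.png");c=cv2.imread("pics/s13.png");cv2.imwrite("pics/ts13.png",cv2.resize(np.hstack([a,c]),(800,311)))
```

```text
20.75 [ 0.5524 -0.0067  0.0358] [179.92  -0.    83.03] F [ 4.6 -2.2 -0.9] M [-0.36 -1.2   0.1 ] j [ 15.4  31.3 -24.9 112.7  19.9  40.  -28.6] g 0.269 60.0
0.09408699079904125 -96.77476768422272
t 179 184
s 209 270
```

View pics/ts13.png

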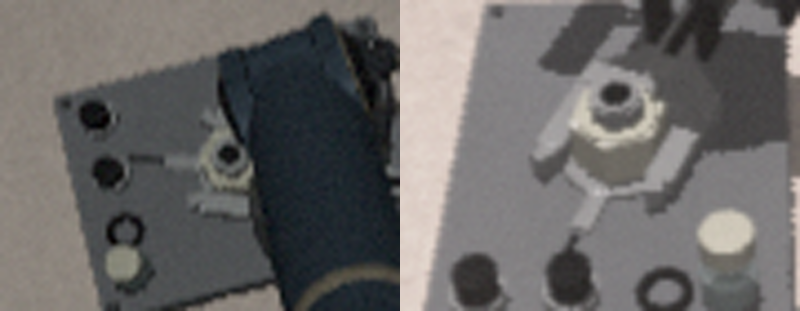

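The pointer is nearly in line with the mark in both views, but the moment hasn't risen to the stop yet. I'll go on in small steps.

Request:
servo_tool --linear '[[0.002,-0.05,0],[0,0,0]]' --twist '[[0,0,0.017],[0,0,0]]'

```text
time_s: 21.1
ee_pos: [0.5499, -0.0064, 0.0358]
tool_rot: [179.9, -0.0, 81.5]
force: [4.8, -1.0, -1.1]
grip_width: 0.267
finger_force: 60.0
```

Run:
```python
from h import *
st()
```

```text
21.1 [ 0.5499 -0.0064  0.0358] [179.92  -0.    81.51] F [ 4.8 -1.  -1.1] M [-0.35 -1.1   0.08] j [ 15.1  31.1 -24.5 113.1  19.6  39.8 -30. ] g 0.267 60.0
```

Request:
servo_tool --linear '[[0.002,-0.05,0],[0,0,0]]' --twist '[[0,0,0.017],[0,0,0]]'

```text
time_s: 21.35
ee_pos: [0.5482, -0.0058, 0.036]
tool_rot: [179.8, -0.0, 80.1]
force: [6.2, -2.2, -2.1]
grip_width: 0.271
finger_force: 60.1
```

Run:
```python
from h import *
s=st()
b=arm.get_image("side");np.savez("s14.npz",**b)
c=np.array([.5635,.0867])
import itertools
for f in("s13.npz","s14.npz"):
    d=dict(np.load(f));g=cv2.cvtColor(d["color"],cv2.COLOR_BGR2GRAY).astype(np.float32)
    for r,z in((.046,.034),(.050,.034),(.055,.034),(.060,.034),(.068,.03),(.075,.03)):
        a=np.radians(np.arange(65,112,.5));P=np.c_[c[0]+r*np.cos(a),c[1]+r*np.sin(a),np.full(len(a),z)]
        uv=w2p(d,P).astype(np.float32);v=cv2.remap(g,uv[None,:,0],uv[None,:,1],cv2.INTER_LINEAR)[0]
        w=v-np.median(v);w=np.where(w>15,w,0) if r<.065 else np.where(w<-15,-w,0)
        print(f,r,(np.degrees(a)@w/max(w.sum(),1e-6)).round(1),v[::6].astype(int))
```

```text
21.35 [ 0.5482 -0.0058  0.036 ] [ 1.7983e+02 -2.0000e-02  8.0050e+01] F [ 6.2 -2.2 -2.1] M [-0.43 -1.48  0.29] j [ 14.8  30.9 -24.2 113.4  19.3  39.5 -31.3] g 0.271 60.1
s13.npz 0.046 88.8 [128 128 125 126 126 132 145 154 158 157 142 121 121 125 127 126]
s13.npz 0.05 88.5 [129 128 127 127 128 132 145 157 157 159 138 117 124 124 125 126]
s13.npz 0.055 88.4 [128 126 127 128 128 131 146 157 158 157 130 117 124 126 124 126]
s13.npz 0.06 88.0 [130 130 128 126 127 128 140 150 149 146 122 121 124 127 127 125]
s13.npz 0.068 86.8 [131 129 127 127 128 127 121  74  93 125 127 127 125 125 124 125]
s13.npz 0.075 88.6 [128 129 128 127 128 127 116  69  67  94 113 125 126 126 126 127]
s14.npz 0.046 87.2 [127 127 125 125 129 140 152 157 158 151 132 117 122 126 127 128]
s14.npz 0.05 86.8 [125 127 126 126 129 138 152 158 158 147 114 119 126 126 126 126]
s14.npz 0.055 86.4 [126 127 127 128 128 137 154 158 156 140 118 124 126 127 126 127]
s14.npz 0.06 87.0 [128 129 127 126 127 134 142 150 147 129 113 124 126 127 127 127]
s14.npz 0.068 86.7 [126 127 129 126 128 127 123  73  94 123 127 127 127 126 124 124]
s14.npz 0.075 88.7 [129 128 127 126 128 126 119  68  67  93 112 126 127 127 128 127]
```

Request:
servo_tool --linear '[[0.001,-0.04,0],[0,0,0]]' --twist '[[0,0,0.013],[0,0,0]]'

```text
time_s: 21.65
ee_pos: [0.5469, -0.0054, 0.0361]
tool_rot: [179.8, -0.0, 78.9]
force: [7.7, -1.7, -2.5]
grip_width: 0.265
finger_force: 60.2
```

Run:
```python
from h import *
s=st()
d=arm.get_image("side");c=np.array([.5635,.0867]);g=cv2.cvtColor(d["color"],cv2.COLOR_BGR2GRAY).astype(np.float32)
for r,z in((.046,.034),(.050,.034),(.055,.034),(.060,.034),(.068,.03)):
    a=np.radians(np.arange(65,112,.5));P=np.c_[c[0]+r*np.cos(a),c[1]+r*np.sin(a),np.full(len(a),z)]
    uv=w2p(d,P).astype(np.float32);v=cv2.remap(g,uv[None,:,0],uv[None,:,1],cv2.INTER_LINEAR)[0]
    w=v-np.median(v);w=np.where(w>15,w,0) if r<.065 else np.where(w<-15,-w,0)
    print(r,(np.degrees(a)@w/max(w.sum(),1e-6)).round(1))
```

```text
21.65 [ 0.5469 -0.0054  0.0361] [ 1.7975e+02 -4.0000e-02  7.8950e+01] F [ 7.7 -1.7 -2.5] M [-0.47 -1.68  0.56] j [ 14.6  30.7 -23.9 113.6  19.1  39.2 -32.3] g 0.265 60.2
0.046 86.2
0.05 86.4
0.055 86.2
0.06 87.1
0.068 86.8
```

At the stop: 1.28 N·m, with the pointer at 86.4° against the mark at 86.8°. Ease off slightly, open, and rise.

Request:
servo_tool --linear '[[0,0.05,0],[0,0,0]]' --twist '[[0,0,-0.017],[0,0,0]]'

```text
time_s: 21.95
ee_pos: [0.5482, -0.0057, 0.0358]
tool_rot: [179.9, -0.0, 80.3]
force: [4.7, -0.5, -1.4]
grip_width: 0.264
finger_force: 60.0
```

Request:
servo_tool --linear '[[0,0,0],[0,0,0],[0,0,0],[0,0,0],[0,0,0]]' --twist '[[0,0,0],[0,0,0],[0,0,0],[0,0,0],[0,0,0]]' --claw 1

```text
time_s: 22.58
ee_pos: [0.547, -0.0057, 0.0354]
tool_rot: [-180.0, 0.0, 80.4]
force: [-0.3, -0.2, -0.5]
grip_width: 0.752
finger_force: 0.0
```

Request:
servo_tool --linear '[[0,0,-0.1],[0,0,-0.3],[0,0,-0.6],[0,0,-0.8],[0,0,-0.8]]' --twist '[[0,0,0],[0,0,0],[0,0,0],[0,0,0],[0,0,0]]'

```text
time_s: 23.2
ee_pos: [0.5474, -0.0057, 0.1679]
tool_rot: [179.9, -0.0, 80.4]
force: [-0.0, -0.9, -0.7]
grip_width: 0.997
finger_force: 0.0
```

Request:
servo_tool --linear '[[-0.4,0,-0.6],[-0.4,0,-0.5],[0,0,0],[0,0,0]]' --twist '[[0,0,0],[0,0,0],[0,0,0],[0,0,0]]'

```text
time_s: 23.7
ee_pos: [0.5402, -0.0444, 0.2204]
tool_rot: [-180.0, -0.0, 80.4]
force: [-0.0, 0.1, -0.3]
grip_width: 0.997
finger_force: 0.0
```

Run:
```python
from h import *
s=st();c=np.array([.5635,.0867])
d=arm.get_image("side");g=cv2.cvtColor(d["color"],cv2.COLOR_BGR2GRAY).astype(np.float32)
for r,z in((.046,.034),(.050,.034),(.055,.034),(.060,.034),(.068,.03)):
    a=np.radians(np.arange(65,112,.5));P=np.c_[c[0]+r*np.cos(a),c[1]+r*np.sin(a),np.full(len(a),z)]
    uv=w2p(d,P).astype(np.float32);v=cv2.remap(g,uv[None,:,0],uv[None,:,1],cv2.INTER_LINEAR)[0]
    w=v-np.median(v);w=np.where(w>15,w,0) if r<.065 else np.where(w<-15,-w,0)
    print(r,(np.degrees(a)@w/max(w.sum(),1e-6)).round(1))
w=arm.get_image("wrist");np.savez("w15.npz",**w)
P=cloud(w);m=(w["z_map"]>0)&(P[...,2]>.042)&(P[...,2]<.053)&(np.hypot(P[...,0]-c[0],P[...,1]-c[1])<.16)&(P[...,1]<.12)
q=P[m];A=np.c_[q[:,:2],np.ones(len(q))];f=np.linalg.lstsq(A,q[:,2],rcond=None)[0];print(len(q),f,np.median(q[:,2]))
cv2.imwrite("pics/w15.png",w["color"])
```

```text
23.7 [ 0.5402 -0.0444  0.2204] [-1.7998e+02 -2.0000e-02  8.0420e+01] F [-0.   0.1 -0.3] M [ 0.08 -0.09  0.06] j [ 23.9  17.  -29.  104.9   9.4  60.5 -18.2] g 0.997 0.0
0.046 86.3
0.05 86.7
0.055 86.5
0.06 86.5
0.068 86.7
5459 [0.00041626 0.0046596  0.04769259] 0.048145819286754564
```

View pics/w15.png

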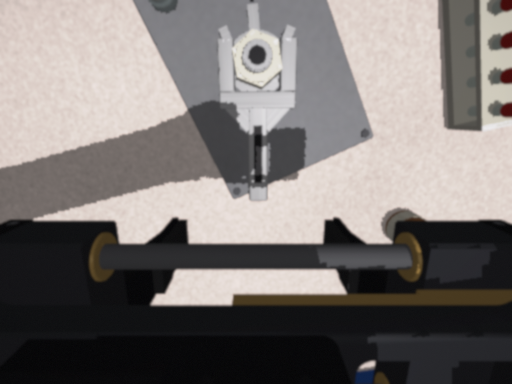

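The wrench lies level on the nut, head bar at (257,99), nut at (258,57), and the pointer is at the mark. The robot is clear, so I'm handing in.

```bash
python3 -c "
from station import arm
print(arm.finish_job())"
```

```text
the job is handed in; nothing more can be done
None
```

The job is handed in, but no verdict was returned: the nut was run down by hand until stiff, the wrench swung the collar to its stop with the pointer within about 0.5° of the mark, and the wrench lies level on the nut with the arm clear and the vial and jar untouched.

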